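Set the clamp on the copper bar to its click

ROBOT

A 6-joint arm with a two-finger parallel gripper is mounted at the origin on a cart in front of the work surface, level with it; the furniture and walls round the work are solid. World frame = base frame: x ahead of the robot, y to its left, z up, the work surface at z = 0. Lengths are in m, angles in rad, forces in N, time in s.
With the tool pointing down it reaches from about 0.4 to 0.825 m from the base axis. Payload 7 kg.
Tool frame: the origin (TCP) lies at the very end of the fingers, on their centre line; the grasp point (between the pads) lies 19 mm behind it; z points along the fingers, y is the line along which they close (so a half turn about z gives the same grasp; the last joint's range is limited). The gripper opens to 88 mm and grips with 3 to 60 N. Pads are 19 mm wide; open, the fingers measure 130 mm over their backs; the gripper's body (78 mm by 193 mm) begins 47 mm behind the grasp point.
Start: joints at [-1.046, 0.359, 0.012, 0, -1.224, -0.288], TCP at [0.158, -0.656, 0.227] pointing down, gripper open.
Joint ranges: [-3.07, 3.07], [-1.43, 2.12], [-1.02, 1.25], [-3.03, 1.67], [-3.05, -0], [-3.03, 3.03]. Speed limits (rad/s): [2.39, 2.39, 3.01, 3.14, 3.14, 3.14].

INTERFACE

Orientations are given as [roll, pitch, yaw] about the fixed x, y, z axes, in that order (R = Rz(yaw) Ry(pitch) Rx(roll)).
In Python, from station import arm gives the robot as it stands. The module is installed in compiled form; this text tells all that it offers.
- The arm moves only by the shell command python3 -m crank 'ROWS' [FORCE]. ROWS is JSON, a list of rows, each an object of numbers: "dx", "dy", "dz": the shift along the world's x, y, z in m; "twist": the turn about the world's z in degrees; "grip": the opening, from -1 (shut) to 1 (fully open). A call has exactly 5 rows; each row is the pose to reach, as a shift and turn from the pose commanded when the call began; what a row does not reach only later rows make up. A row lasts 1/12 s, in which the tool goes at most 41.7 mm and 7.16 degrees, less where a joint would pass 70% of its speed; a pose out of reach is approached as far as the arm can. A call with a gripper value outside its range is refused whole. The fingers move at their own pace and stop on an object; FORCE is the grip in N (left out, the last holds). Time passes only in rows, so rows that repeat a pose let the fingers close, or fill a call up. It gives the time, the measured TCP pose, the force, the opening and the grip force at its end, in the units of the state.
- arm.get_state(): the state, without advancing time (a new reading comes with each control period).
- arm.grab_frame(name): name is "scene" or "top"; returns the picture (384x512x3 uint8, red, green, blue); there is no depth.
- arm.get_calibration(name): a dict with "fx", "fy", "cx", "cy" (pixels), "cam_to_world" (4x4, takes a point from camera to world coordinates). Camera axes: x right, y down, z forward; pixel columns grow to the right and rows downward; lengths in m; the calibration is good to about 2 mm. A picture is of the moment at which its call begins. get_calibration takes no time and is no camera call.
- arm.job_done(): hands the job in; it is judged then, once.
The state is a dict: "t": time; "q": joint angles; "qd": joint speeds; "joint_efforts": joint torques, N m; "eef_pos": TCP position; "ee_rot": TCP orientation; "force": force on the tool from outside, world axes, zero at the start; "moment": the same for the moment, N m; "width": finger opening in m; "gripper_force": force on a finger pad.
Only numpy, scipy, OpenCV 4.12 (cv2) and the standard library are available. Lean on these libraries where they do the work, as an engineer would, in place of code of your own. Each camera call takes 0.05 s, during which the arm holds its last target. There are 200 camera calls.

TASK

Tighten the clamp that holds the copper bar: turn its yellow knob clockwise (seen from above) until the slip clutch in the knob has clicked at least once, stop before a fifth click, and let go of the knob. The other clamp, on the black rod, is already set: do not turn its knob.

Things in the scene. Friction and masses are not known exactly. Their poses are not given: they have to be found in the camera images.
- copper_grip (a point): Yellow knob of the clamp on the copper flat bar (85 x 18 x 6 mm): its axis (vertical), 127 mm over the bench; x along the knob's grip bar, z up, turning with it. Grip bar 40 long (x), 14 thick (y), from 102 up to 142 mm; below it a round skirt, radius 19, and a steel collar, radius 23, on the blue clamp arm (top at 84 mm).
- copper_screw (a joint): Angle of that clamp's screw and steel collar (rad), growing clockwise from above. Starts at -0.60 to -0.25 with its foot 1 to 2 mm above the bar; stops at 0, the foot pressing the bar. The knob carries it round (0.08 N m). The clamp is a blue C-frame bolted down, base 135 x 90 mm, the post 50 to 86 mm beside the knob axis.
- copper_knob (a joint): Slip of the knob on that screw (rad), growing clockwise from above; 0 at the start and while the screw turns. With the screw at 0 the clutch slips at up to 0.16 N m with a click every 0.35 rad (20 degrees); let go, it springs up to 0.15 rad to the nearest click; a black line on the skirt then leaves the collar's red mark. Turning the knob 1.15 rad in all from the start is right for every start.
- rod_knob (a joint): Slip of the same yellow knob on the second, identical blue clamp, which holds a black rod (67 mm long, 12 mm thick); rad, 0 at the start, to be left there. Either clamp may stand on the left.

How it is judged:
At the end, for the whole second after the job is handed in: The copper bar's clamp screw is home (within 0.06 rad of its stop), its clutch has slipped by at least one click and fewer than five (0.25 to 1.55 rad), its knob is at rest and released, and the other clamp's knob is within 0.15 rad of where it was (value of joint copper_screw above -0.06 rad and value of joint copper_knob between 0.25 and 1.55 rad and velocity of joint copper_knob below 0.05 rad/s and value of joint rod_knob between -0.15 and 0.15 rad); the robot touches nothing.
It fails at once if the other clamp's knob is turned by more than 0.15 rad (value of joint rod_knob above 0.15 rad or value of joint rod_knob below -0.15 rad).
It fails at once if the clutch is driven to a fifth click (slip over 1.55 rad) (value of joint copper_knob above 1.55 rad).
It also fails if it takes over 32 s, if anything falls off the work surface, if the arm or the gripper's body presses on something with over 40 N, if the wrist force passes 120 N, or if a joint passes its speed limit or range.

## Working session

There is one attempt and no reset: what is moved stays moved. The work goes in short steps, Python scripts to look and compute and a shell command to move; the robot and the scene stay as the last step left them, time stands still between calls to the robot, and variables do not carry over. Pictures are saved under pics/ and viewed, at most 10 in all, crops included, and the job is handed in when it is done.

```bash
mkdir -p pics
python3 - <<'E'
from station import arm
import cv2,numpy as np
for n in("scene","top"):
    f=arm.grab_frame(n); cv2.imwrite(f"pics/{n}0.png",f[:,:,::-1])
    c=arm.get_calibration(n); print(n,c["fx"],c["cx"],c["cy"],np.round(c["cam_to_world"],3).tolist())
s=arm.get_state(); print(s)
E
```

```text
scene 347.72261436575764 252.02858477496085 190.85908146840853 [[0.685, -0.405, 0.605, 0.022], [-0.728, -0.388, 0.565, -0.488], [0.006, -0.828, -0.561, 0.589], [0.0, 0.0, 0.0, 1.0]]
top 412.0184478873993 255.29000696726396 192.6343435801257 [[0.155, -0.965, 0.209, 0.369], [-0.988, -0.153, 0.027, -0.011], [0.006, -0.211, -0.977, 0.919], [0.0, 0.0, 0.0, 1.0]]
{'t': 0.1, 'q': array([-1.04591221e+00,  3.59300052e-01,  1.12013571e-02, -2.82108484e-04,
       -1.22407496e+00, -2.88093412e-01]), 'qd': array([-9.95438506e-04, -2.81579193e-03,  1.14179187e-03, -2.47523109e-06,
        6.20315671e-04,  9.49724831e-04]), 'joint_efforts': array([-2.76415783e-03, -5.84161735e+01,  2.93747020e+01,  7.01561362e+00,
        1.00711745e-02, -9.13471786e-05]), 'eef_pos': array([ 0.158221  , -0.65578319,  0.22575311]), 'ee_rot': array([ 3.14019673e+00, -1.37076179e-04, -2.90489790e+00]), 'force': array([-0.71766179,  1.11659176,  0.27726778]), 'moment': array([-0.02275665,  0.04557477,  0.01932404]), 'gripper_force': 0.0, 'width': 0.08735617453355905}
```

View pics/scene0.png

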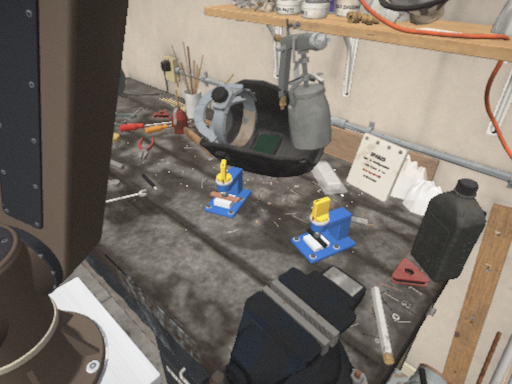

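View pics/top0.png

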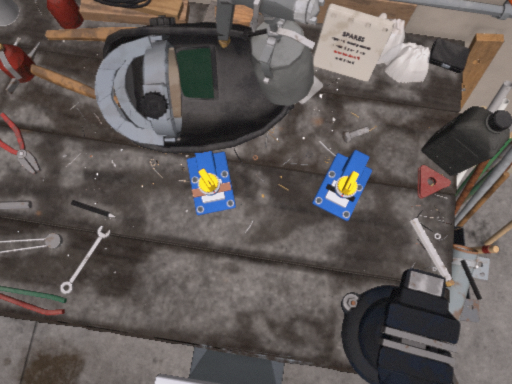

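The copper bar lies in the left clamp (top px ~(209,183), scene ~(223,172)). The black rod is in the right clamp (top ~(347,185)). I'll measure the left knob.

```bash
cat > h.py <<'E'
from station import arm
import cv2,numpy as np
def ray(n,u,v):
    c=arm.get_calibration(n);T=np.array(c["cam_to_world"])
    d=T[:3,:3]@[(u-c["cx"])/c["fx"],(v-c["cy"])/c["fy"],1];return T[:3,3],d
def onz(n,u,v,z):
    o,d=ray(n,u,v);return o+d*(z-o[2])/d[2]
def yellow(f):
    h=cv2.cvtColor(f,cv2.COLOR_RGB2HSV);return cv2.inRange(h,(20,130,90),(35,255,255))
def blue(f):
    h=cv2.cvtColor(f,cv2.COLOR_RGB2HSV);return cv2.inRange(h,(100,130,50),(125,255,255))
E
python3 - <<'E'
from h import *
ims=[]
for n,x,y in(("top",209,183),("scene",223,172)):
    f=arm.grab_frame(n)
    k,l,st,ce=cv2.connectedComponentsWithStats(yellow(f))
    for i in range(1,k):
        if st[i,4]>40: print(n,st[i],ce[i].round(1),onz(n,*ce[i],.13).round(4))
    a=f[y-40:y+40,x-32:x+32,::-1]; ims.append(cv2.resize(a,None,fx=6,fy=6,interpolation=cv2.INTER_CUBIC))
    k,l,st,ce=cv2.connectedComponentsWithStats(blue(f))
    for i in range(1,k):
        if st[i,4]>150: print(n,"blue",st[i],ce[i].round(1))
cv2.imwrite("pics/c1.png",np.hstack(ims))
E
```

```text
top [199 169  19  23 311] [207.3 181.1] [0.5463 0.1078 0.13  ]
top [338 172  20  23 322] [347.9 183.8] [ 0.5843 -0.1666  0.13  ]
top blue [187 151  44  32 823] [208.5 164.1]
top blue [ 312  150   60   71 1508] [344.1 180.8]
top blue [194 190  42  25 422] [215.  203.6]
scene [216 159  15  23 195] [223.2 172.2] [0.5276 0.0856 0.13  ]
scene [311 197  19  25 369] [320.6 209. ] [ 0.5691 -0.1826  0.13  ]
scene blue [205 167  46  51 714] [231.5 193.2]
scene blue [ 291  207   65   56 1376] [329.5 235.2]
```

View pics/c1.png

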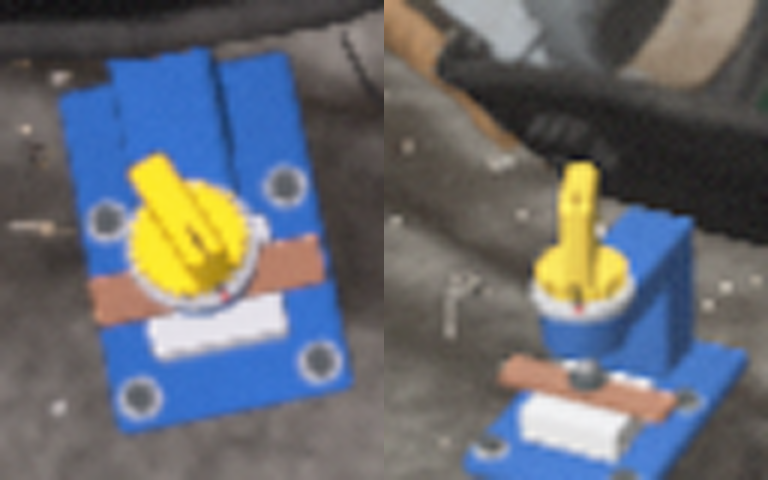

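Left panel: the bar's top face runs from about (147,160) to (210,268), and the skirt centre is near (190,238). Next I'll convert these to world coordinates.

Run:
```python
from h import *
t=lambda x,y:(177+x/6-.4,143+y/6-.4)
A=onz("top",*t(147,160),.142);B=onz("top",*t(210,268),.142);S=onz("top",*t(190,238),.102)
s=lambda x,y:(191+(x-384)/6-.4,132+y/6-.4)
print(A.round(4),B.round(4),np.linalg.norm(A-B),"mid",((A+B)/2).round(4),"skirt",S.round(4))
print("bar yaw deg",np.degrees(np.arctan2(*(A-B)[[1,0]])))
print("scene skirt",onz("scene",*s(584,275),.102).round(4),"top far/near",onz("scene",*s(582,168),.142).round(4))
# two copper bar ends, surface height unknown ~.03
print([onz("top",*t(*p),.04).round(3) for p in((100,300),(318,258))])
# background tall things: top px on ground
print("pan edge",onz("top",215,150,0.05).round(3), "cup",onz("top",285,95,.2).round(3),"ring",onz("top",130,135,.15).round(3),onz("top",180,140,.15).round(3))
```

```text
[0.5652 0.1221 0.142 ] [0.5329 0.0955 0.142 ] 0.0418136008769958 mid [0.549  0.1088 0.142 ] skirt [0.5506 0.1096 0.102 ]
bar yaw deg 39.512703090977865
scene skirt [0.5417 0.0995 0.102 ] top far/near [0.559  0.1171 0.142 ]
[array([0.536, 0.147, 0.04 ]), array([0.564, 0.071, 0.04 ])]
pan edge [0.636 0.116 0.05 ] cup [ 0.718 -0.017  0.2  ] ring [0.61  0.271 0.15 ] [0.615 0.172 0.15 ]
```

Run:
```python
from h import *
fs={n:arm.grab_frame(n)[:,:,::-1].copy() for n in("top","scene")}
def pr(n,p):
    c=arm.get_calibration(n);q=np.linalg.inv(np.array(c["cam_to_world"]))@[*p,1];return int(round(c["fx"]*q[0]/q[2]+c["cx"])),int(round(c["fy"]*q[1]/q[2]+c["cy"]))
for n,f in fs.items():
  for a,col in((129.5,(0,255,0)),(95,(255,255,0)),(63.5,(0,0,255))):
    r=np.radians(a);u=np.array([np.cos(r),np.sin(r)]);w=np.array([-u[1],u[0]])
    P=[pr(n,[*(np.array([.55,.109])+i*.097*u+j*.039*w),.172]) for i,j in((1,1),(1,-1),(-1,-1),(-1,1))]
    cv2.polylines(f,[np.array(P)],True,col,1)
cv2.imwrite("pics/d1.png",np.hstack([cv2.resize(fs["top"][20:270,60:330],None,fx=1.45,fy=1.45),cv2.resize(fs["scene"][20:270,120:390],None,fx=1.45,fy=1.45)]))
```

```text
(no output)
```

View pics/d1.png

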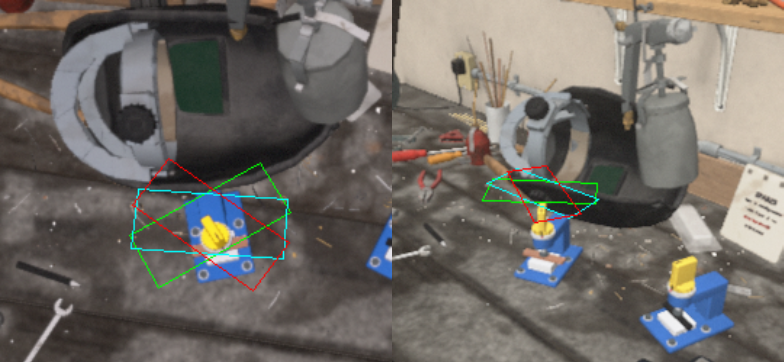

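Run:
```python
from h import *
def pr(n,p):
    c=arm.get_calibration(n);q=np.linalg.inv(np.array(c["cam_to_world"]))@[*p,1];return np.array([c["fx"]*q[0]/q[2]+c["cx"],c["fy"]*q[1]/q[2]+c["cy"]])
f=arm.grab_frame("scene")[:,:,::-1][70:190,170:310].copy()
f=cv2.resize(f,None,fx=5,fy=5,interpolation=cv2.INTER_CUBIC)
for (u,v),c in(((180,142),(0,0,255)),((181,132),(0,255,0)),((150,144),(255,255,0))):
  for h in(0,.05,.1,.15,.2,.25):
    q=(pr("scene",onz("top",u,v,h))-[170,70])*5
    cv2.circle(f,tuple(q.astype(int).tolist()),3,c,-1)
    if h in(.1,.2): cv2.putText(f,str(h),tuple((q+[4,0]).astype(int).tolist()),0,.45,c,1)
cv2.imwrite("pics/e1.png",f)
```

```text
(no output)
```

View pics/e1.png

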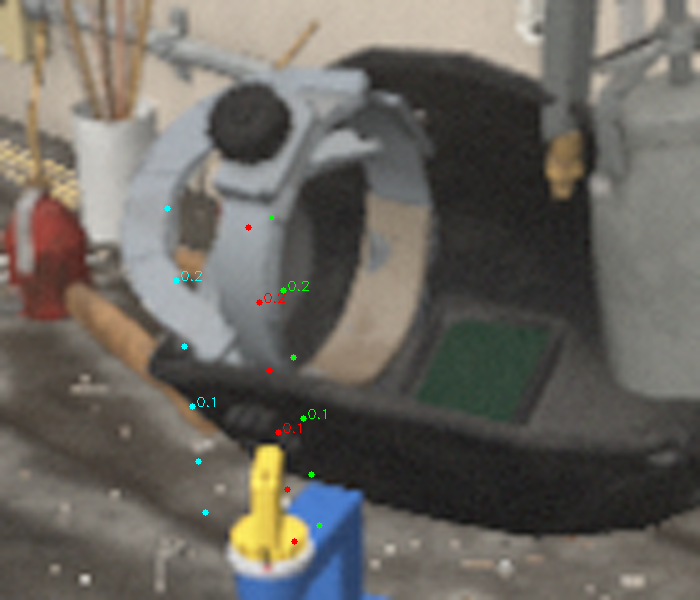

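The "pan" is a welding helmet. Its headband stands about 0.15–0.25 m high near (0.60, 0.165+), so the gripper body would hit it towards the end of a single 66° turn. I'll use two strokes: first across the bar from 39.5° to about 0°, gripped 8 mm towards the near end of the bar. Then I'll regrip along the bar's length for the rest. I'll lift before crossing the vise.

```bash
python3 -m crank '[{"dz":0.04,"grip":1},{"dz":0.08,"grip":1},{"dz":0.12,"grip":1},{"dx":0.015,"dy":0.03,"dz":0.13,"grip":1},{"dx":0.03,"dy":0.065,"dz":0.13,"grip":1}]'
python3 -m crank '[{"dx":0.018,"dy":0.037,"grip":1,"twist":3},{"dx":0.036,"dy":0.074,"grip":1,"twist":6},{"dx":0.054,"dy":0.111,"grip":1,"twist":9},{"dx":0.072,"dy":0.148,"grip":1,"twist":12},{"dx":0.09,"dy":0.185,"grip":1,"twist":15}]'
python3 -m crank '[{"dx":0.018,"dy":0.037,"grip":1,"twist":3},{"dx":0.036,"dy":0.074,"grip":1,"twist":6},{"dx":0.054,"dy":0.111,"grip":1,"twist":9},{"dx":0.072,"dy":0.148,"grip":1,"twist":11},{"dx":0.09,"dy":0.185,"grip":1,"twist":11}]'
```

```text
invalid input at $[0]: expected keys dx, dy, dz, twist, grip
invalid input at $[0]: expected keys dx, dy, dz, twist, grip
invalid input at $[0]: expected keys dx, dy, dz, twist, grip
```

```bash
python3 -m crank '[{"dx":0,"dy":0,"dz":0.04,"twist":0,"grip":1},{"dx":0,"dy":0,"dz":0.08,"twist":0,"grip":1},{"dx":0,"dy":0,"dz":0.12,"twist":0,"grip":1},{"dx":0.015,"dy":0.03,"dz":0.13,"twist":0,"grip":1},{"dx":0.03,"dy":0.065,"dz":0.13,"twist":0,"grip":1}]'
python3 -m crank '[{"dx":0.018,"dy":0.037,"dz":0,"grip":1,"twist":3},{"dx":0.036,"dy":0.074,"dz":0,"grip":1,"twist":6},{"dx":0.054,"dy":0.111,"dz":0,"grip":1,"twist":9},{"dx":0.072,"dy":0.148,"dz":0,"grip":1,"twist":12},{"dx":0.09,"dy":0.185,"dz":0,"grip":1,"twist":15}]'
python3 -m crank '[{"dx":0.018,"dy":0.037,"dz":0,"grip":1,"twist":3},{"dx":0.036,"dy":0.074,"dz":0,"grip":1,"twist":6},{"dx":0.054,"dy":0.111,"dz":0,"grip":1,"twist":9},{"dx":0.072,"dy":0.148,"dz":0,"grip":1,"twist":11},{"dx":0.09,"dy":0.185,"dz":0,"grip":1,"twist":11}]'
```

```text
t: 0.77
eef_pos: [0.1885, -0.5931, 0.3599]
ee_rot: [-3.136, 0.001, -2.907]
force: [1.2, -0.2, -0.2]
width: 0.0876
gripper_force: 0.0
t: 1.18
eef_pos: [0.2785, -0.4044, 0.3567]
ee_rot: [-3.141, 0.0, -2.641]
force: [1.3, 0.0, 0.3]
width: 0.0876
gripper_force: 0.0
t: 1.6
eef_pos: [0.3684, -0.2193, 0.357]
ee_rot: [-3.141, 0.001, -2.449]
force: [1.9, -1.4, -1.0]
width: 0.0879
gripper_force: 0.0
```

```bash
python3 -m crank '[{"dx":0.018,"dy":0.035,"dz":0,"grip":1,"twist":0},{"dx":0.036,"dy":0.07,"dz":0,"grip":1,"twist":0},{"dx":0.054,"dy":0.105,"dz":0,"grip":1,"twist":0},{"dx":0.072,"dy":0.14,"dz":0,"grip":1,"twist":0},{"dx":0.09,"dy":0.17,"dz":0,"grip":1,"twist":0}]'
python3 -m crank '[{"dx":0.018,"dy":0.035,"dz":0,"grip":1,"twist":0},{"dx":0.036,"dy":0.07,"dz":-0.02,"grip":1,"twist":0},{"dx":0.054,"dy":0.105,"dz":-0.05,"grip":1,"twist":0},{"dx":0.072,"dy":0.135,"dz":-0.08,"grip":1,"twist":0},{"dx":0.086,"dy":0.153,"dz":-0.11,"grip":1,"twist":0}]'
python3 - <<'E'
from h import *
ims=[]
for n,x,y in(("top",207,175),("scene",225,160)):
    f=arm.grab_frame(n)
    a=f[y-50:y+50,x-50:x+50,::-1]; ims.append(cv2.resize(a,None,fx=4,fy=4,interpolation=cv2.INTER_CUBIC))
cv2.imwrite("pics/f1.png",np.hstack(ims)); print(arm.get_state()["eef_pos"])
E
```

```text
t: 2.02
eef_pos: [0.4586, -0.0488, 0.3571]
ee_rot: [-3.141, 0.001, -2.45]
force: [0.8, -1.0, 0.0]
width: 0.0876
gripper_force: 0.0
t: 2.43
eef_pos: [0.5415, 0.0988, 0.2545]
ee_rot: [-3.141, 0.003, -2.45]
force: [1.0, -0.0, 0.4]
width: 0.0875
gripper_force: 0.0
[0.53934447 0.09848465 0.24822753]
```

View pics/f1.png

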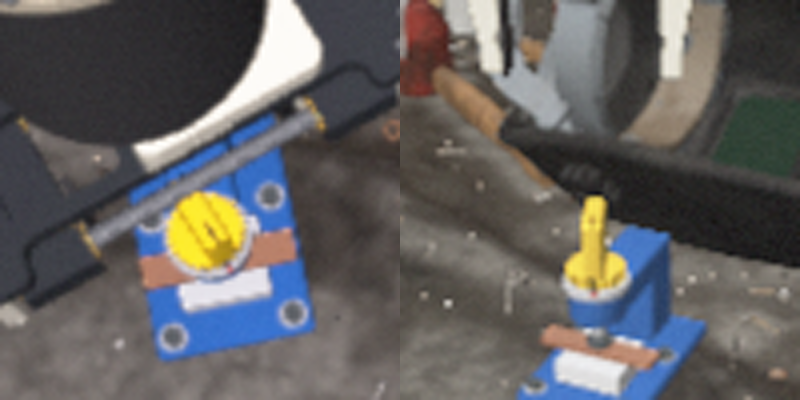

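The left panel shows the gripper over the copper knob, with the skirt at (210,232). The right panel shows the fingers straddling it from above with nothing in the way. Next I descend to z ≈ 0.11.

```bash
python3 -m crank '[{"dx":0,"dy":0.002,"dz":-0.03,"grip":0.5,"twist":0},{"dx":0,"dy":0.002,"dz":-0.065,"grip":0.5,"twist":0},{"dx":0,"dy":0.002,"dz":-0.1,"grip":0.5,"twist":0},{"dx":0,"dy":0.002,"dz":-0.125,"grip":0.5,"twist":0},{"dx":0,"dy":0.002,"dz":-0.136,"grip":0.5,"twist":0}]'
python3 -m crank '[{"dx":0,"dy":0,"dz":0,"grip":0.5,"twist":0},{"dx":0,"dy":0,"dz":0,"grip":0.3,"twist":0},{"dx":0,"dy":0,"dz":0,"grip":0.1,"twist":0},{"dx":0,"dy":0,"dz":0,"grip":-0.1,"twist":0},{"dx":0,"dy":0,"dz":0,"grip":-0.3,"twist":0}]' 40
```

```text
t: 2.95
eef_pos: [0.5385, 0.0972, 0.1153]
ee_rot: [3.14, -0.004, -2.452]
force: [-1.0, -0.5, -0.4]
width: 0.0667
gripper_force: 0.0
t: 3.37
eef_pos: [0.5411, 0.0986, 0.1198]
ee_rot: [-3.141, 0.002, -2.451]
force: [-0.4, 0.4, 0.2]
width: 0.0445
gripper_force: 0.0
```

```bash
python3 -m crank '[{"dx":0.003,"dy":0.005,"dz":-0.009,"grip":-0.3,"twist":0},{"dx":0.003,"dy":0.005,"dz":-0.009,"grip":-0.5,"twist":0},{"dx":0.003,"dy":0.005,"dz":-0.009,"grip":-1,"twist":0},{"dx":0.003,"dy":0.005,"dz":-0.009,"grip":-1,"twist":0},{"dx":0.003,"dy":0.005,"dz":-0.009,"grip":-1,"twist":0}]' 40
python3 -m crank '[{"dx":0,"dy":0,"dz":0,"grip":-1,"twist":0},{"dx":0,"dy":0,"dz":0,"grip":-1,"twist":0},{"dx":0,"dy":0,"dz":0,"grip":-1,"twist":0},{"dx":0,"dy":0,"dz":0,"grip":-1,"twist":0},{"dx":0,"dy":0,"dz":0,"grip":-1,"twist":0}]' 40
python3 -c "
from h import *
s=arm.get_state();print(s['force'],s['moment'],s['width'])"
```

```text
t: 3.78
eef_pos: [0.5433, 0.1035, 0.1093]
ee_rot: [3.141, -0.0, -2.451]
force: [-0.8, 1.7, -0.2]
width: 0.014
gripper_force: 39.8
t: 4.2
eef_pos: [0.5433, 0.1034, 0.1093]
ee_rot: [3.141, 0.0, -2.451]
force: [-0.8, 2.2, -2.3]
width: 0.0139
gripper_force: 39.8
[-0.80517241  2.18719678 -2.2751856 ] [0.72060071 0.13386775 0.03518092] 0.013894683939084445
```

Grip is good: 14 mm opening, low forces. Stroke 1.

```bash
python3 -m crank '[{"dx":0,"dy":0.0005,"dz":0,"grip":-1,"twist":-4},{"dx":-0.0005,"dy":0.001,"dz":0,"grip":-1,"twist":-8},{"dx":-0.001,"dy":0.0015,"dz":0,"grip":-1,"twist":-12},{"dx":-0.001,"dy":0.002,"dz":0,"grip":-1,"twist":-16},{"dx":-0.0013,"dy":0.0024,"dz":0,"grip":-1,"twist":-20}]' 40
python3 -m crank '[{"dx":0,"dy":0.0005,"dz":0,"grip":-1,"twist":-4},{"dx":0,"dy":0.001,"dz":0,"grip":-1,"twist":-8},{"dx":-0.0005,"dy":0.0015,"dz":0,"grip":-1,"twist":-12},{"dx":-0.0005,"dy":0.0022,"dz":0,"grip":-1,"twist":-16},{"dx":-0.0005,"dy":0.0027,"dz":0,"grip":-1,"twist":-20}]' 40
python3 -c "
from h import *
s=arm.get_state();print(s['force'],s['moment'],s['width'],s['eef_pos'],s['ee_rot'])
f=arm.grab_frame('scene');f2=arm.grab_frame('top')
cv2.imwrite('pics/g1.png',np.hstack([cv2.resize(a[:,:,::-1],None,fx=4,fy=4,interpolation=cv2.INTER_CUBIC) for a in(f[100:220,170:270],f2[100:220,157:257])]))"
```

```text
t: 4.62
eef_pos: [0.5415, 0.1066, 0.1093]
ee_rot: [3.14, -0.0, -2.804]
force: [-3.8, 7.2, 0.9]
width: 0.0138
gripper_force: 39.8
t: 5.03
eef_pos: [0.5409, 0.1104, 0.1093]
ee_rot: [3.139, -0.001, 3.131]
force: [-6.8, 12.6, 0.6]
width: 0.0135
gripper_force: 39.8
[-6.76053501 12.60830043  0.63648351] [4.67065709 2.5295707  0.1981888 ] 0.013535836441836546 [0.54088478 0.11037829 0.10932805] [ 3.13889217e+00 -5.23978218e-04  3.13066337e+00]
```

View pics/g1.png

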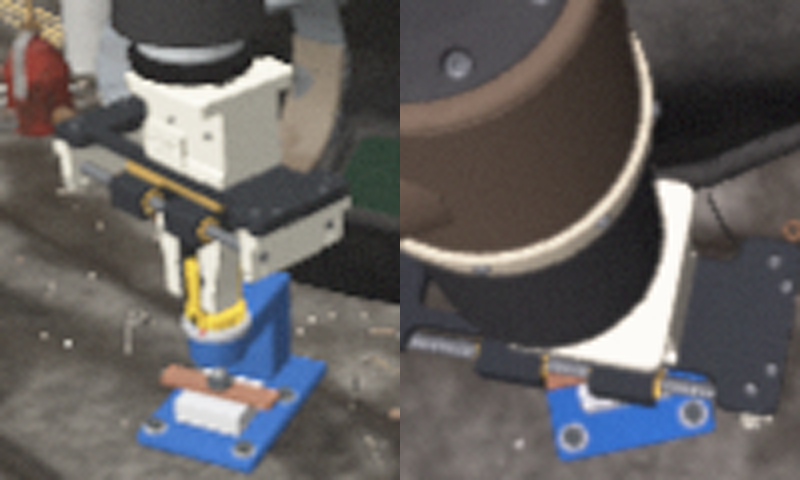

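Left: the fingers hold the bar at (215,290) and the red mark is at (203,330). The body stands clear of the helmet band. The tool turned 40° (0.70 rad). Now I release, lift and turn +82°, swinging away from the helmet, to regrip along the bar.

```bash
python3 -m crank '[{"dx":0,"dy":0,"dz":0,"grip":-0.5,"twist":0},{"dx":0,"dy":0,"dz":0,"grip":-0.3,"twist":0},{"dx":0,"dy":0,"dz":0,"grip":-0.1,"twist":0},{"dx":0,"dy":0,"dz":0.01,"grip":0.1,"twist":0},{"dx":0,"dy":0,"dz":0.03,"grip":0.3,"twist":0}]'
python3 -m crank '[{"dx":0,"dy":0,"dz":0.02,"grip":0.4,"twist":0},{"dx":0,"dy":0,"dz":0.03,"grip":0.4,"twist":7},{"dx":0,"dy":0,"dz":0.03,"grip":0.4,"twist":14},{"dx":0.002,"dy":0,"dz":0.03,"grip":0.4,"twist":21},{"dx":0.003,"dy":0,"dz":0.03,"grip":0.4,"twist":28}]'
python3 -m crank '[{"dx":0.001,"dy":0,"dz":0,"grip":0.4,"twist":7},{"dx":0.002,"dy":0,"dz":0,"grip":0.4,"twist":14},{"dx":0.003,"dy":0,"dz":0,"grip":0.4,"twist":21},{"dx":0.004,"dy":0,"dz":0,"grip":0.4,"twist":28},{"dx":0.005,"dy":0,"dz":0,"grip":0.4,"twist":35}]'
python3 -m crank '[{"dx":0,"dy":0,"dz":0,"grip":0.4,"twist":7},{"dx":0,"dy":0,"dz":0,"grip":0.4,"twist":14},{"dx":0,"dy":0,"dz":0,"grip":0.4,"twist":19},{"dx":0,"dy":0,"dz":0,"grip":0.4,"twist":19},{"dx":0,"dy":0,"dz":0,"grip":0.4,"twist":19}]'
python3 -c "
from h import *
f=arm.grab_frame('scene');f2=arm.grab_frame('top')
cv2.imwrite('pics/h1.png',np.hstack([cv2.resize(f[125:205,185:265,::-1],None,fx=5,fy=5,interpolation=cv2.INTER_CUBIC),cv2.resize(f2[130:210,167:247,::-1],None,fx=5,fy=5,interpolation=cv2.INTER_CUBIC)]))"
```

```text
t: 5.55
eef_pos: [0.5403, 0.1074, 0.1382]
ee_rot: [-3.139, -0.004, 3.133]
force: [0.0, 2.0, -0.3]
width: 0.0414
gripper_force: 0.0
t: 5.97
eef_pos: [0.5451, 0.1081, 0.1708]
ee_rot: [-3.141, 0.001, -2.655]
force: [-0.5, -0.4, -0.2]
width: 0.0614
gripper_force: 0.0
t: 6.38
eef_pos: [0.5499, 0.108, 0.1704]
ee_rot: [-3.141, 0.0, -2.044]
force: [0.7, -0.3, -0.2]
width: 0.0611
gripper_force: 0.0
t: 6.8
eef_pos: [0.5498, 0.1082, 0.1701]
ee_rot: [-3.141, 0.0, -1.721]
force: [0.4, -0.6, 0.1]
width: 0.0613
gripper_force: 0.0
```

View pics/h1.png

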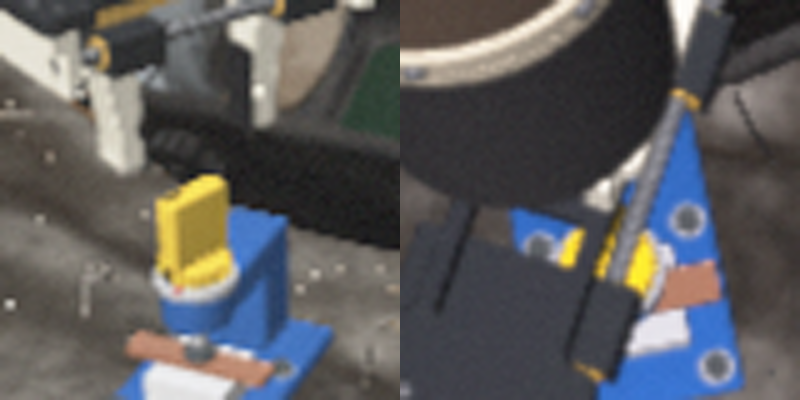

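Left: the knob's grip bar now spans x 157–228, and the long top edge runs from ~(173,197) to (228,180). The red mark is at (178,288). I'll compute the bar angle.

Run:
```python
from h import *
s=lambda x,y:(185+x/5-.4,125+y/5-.4)
for a,b in(((173,197),(228,181)),((157,193),(207,174)),((165,195),(217,178))):
    A=onz("scene",*s(*a),.142);B=onz("scene",*s(*b),.142);d=B-A
    print(A.round(4),B.round(4),np.linalg.norm(d).round(4),np.degrees(np.arctan2(d[1],d[0])).round(1),((A+B)/2).round(4))
```

```text
[0.5352 0.1081 0.142 ] [0.5666 0.0999 0.142 ] 0.0324 -14.8 [0.5509 0.104  0.142 ]
[0.5323 0.1172 0.142 ] [0.5641 0.1133 0.142 ] 0.0321 -6.9 [0.5482 0.1153 0.142 ]
[0.5338 0.1127 0.142 ] [0.5648 0.1064 0.142 ] 0.0317 -11.4 [0.5493 0.1095 0.142 ]
```

The bar is at about −8° and centred at (0.549, 0.1095), so the tool at −8.6° is aligned with it. Descend, grip along the length, then turn −20° for a total of ≈ 1.19 rad.

```bash
python3 -m crank '[{"dx":0,"dy":0.0015,"dz":-0.02,"grip":0.4,"twist":0},{"dx":0,"dy":0.0015,"dz":-0.04,"grip":0.4,"twist":0},{"dx":0,"dy":0.0015,"dz":-0.055,"grip":0.4,"twist":0},{"dx":0,"dy":0.0015,"dz":-0.06,"grip":0.4,"twist":0},{"dx":0,"dy":0.0015,"dz":-0.06,"grip":0.3,"twist":0}]'
python3 -m crank '[{"dx":0,"dy":0,"dz":0,"grip":0.1,"twist":0},{"dx":0,"dy":0,"dz":0,"grip":-0.1,"twist":0},{"dx":0,"dy":0,"dz":0,"grip":-0.3,"twist":0},{"dx":0,"dy":0,"dz":0,"grip":-0.3,"twist":0},{"dx":0,"dy":0,"dz":0,"grip":-0.3,"twist":0}]' 50
```

```text
t: 7.32
eef_pos: [0.5489, 0.1094, 0.1083]
ee_rot: [3.14, -0.002, -1.719]
force: [-0.2, 0.0, 0.4]
width: 0.059
gripper_force: 0.0
t: 7.73
eef_pos: [0.5516, 0.1102, 0.1108]
ee_rot: [-3.138, 0.001, -1.718]
force: [6.2, -2.3, -1.5]
width: 0.04
gripper_force: 50.0
```

Width is 40.0 mm, so the pads are flush on the bar ends. Turning −20°.

```bash
python3 -m crank '[{"dx":0,"dy":0,"dz":0,"grip":-0.3,"twist":-5},{"dx":0,"dy":0,"dz":0,"grip":-0.3,"twist":-10},{"dx":0,"dy":0,"dz":0,"grip":-0.3,"twist":-15},{"dx":0,"dy":0,"dz":0,"grip":-0.3,"twist":-20},{"dx":0,"dy":0,"dz":0,"grip":-0.3,"twist":-20}]' 50
python3 -c "
from h import *
s=arm.get_state();print(s['force'],s['moment'],s['width'])"
```

```text
t: 8.15
eef_pos: [0.5513, 0.1103, 0.1107]
ee_rot: [-3.139, 0.003, -2.071]
force: [4.8, -1.7, 0.0]
width: 0.0403
gripper_force: 50.0
[ 4.78128213 -1.74067532  0.00800884] [-0.46725932 -1.66530814 -0.04607977] 0.04028329165001743
```

```bash
python3 -m crank '[{"dx":0,"dy":0,"dz":0,"grip":0,"twist":0},{"dx":0,"dy":0,"dz":0,"grip":0.2,"twist":0},{"dx":0,"dy":0,"dz":0,"grip":0.4,"twist":0},{"dx":0,"dy":0,"dz":0.01,"grip":0.4,"twist":0},{"dx":0,"dy":0,"dz":0.03,"grip":0.4,"twist":0}]'
python3 -m crank '[{"dx":0,"dy":0,"dz":0.03,"grip":0.4,"twist":0},{"dx":0,"dy":0,"dz":0.06,"grip":0.4,"twist":0},{"dx":-0.01,"dy":-0.03,"dz":0.08,"grip":0.4,"twist":0},{"dx":-0.03,"dy":-0.06,"dz":0.1,"grip":0.4,"twist":0},{"dx":-0.05,"dy":-0.09,"dz":0.12,"grip":0.4,"twist":0}]'
python3 -m crank '[{"dx":-0.02,"dy":-0.03,"dz":0.01,"grip":0.4,"twist":0},{"dx":-0.035,"dy":-0.06,"dz":0.01,"grip":0.4,"twist":0},{"dx":-0.05,"dy":-0.09,"dz":0.01,"grip":0.4,"twist":0},{"dx":-0.05,"dy":-0.09,"dz":0.01,"grip":0.4,"twist":0},{"dx":-0.05,"dy":-0.09,"dz":0.01,"grip":0.4,"twist":0}]'
python3 -c "
from h import *
f=arm.grab_frame('scene');f2=arm.grab_frame('top')
cv2.imwrite('pics/i1.png',np.hstack([cv2.resize(f[145:210,190:255,::-1],None,fx=6,fy=6,interpolation=cv2.INTER_CUBIC),cv2.resize(f2[150:215,177:242,::-1],None,fx=6,fy=6,interpolation=cv2.INTER_CUBIC)]))"
```

```text
t: 8.57
eef_pos: [0.5478, 0.1092, 0.138]
ee_rot: [3.138, -0.004, -2.067]
force: [-0.6, 0.5, 1.7]
width: 0.0602
gripper_force: 0.0
t: 8.98
eef_pos: [0.4987, 0.0192, 0.2609]
ee_rot: [3.141, -0.0, -2.065]
force: [0.4, 0.0, 0.6]
width: 0.0616
gripper_force: 0.0
t: 9.4
eef_pos: [0.4487, -0.0712, 0.2706]
ee_rot: [-3.14, 0.001, -2.069]
force: [-0.7, 1.0, 0.2]
width: 0.0612
gripper_force: 0.0
```

View pics/i1.png

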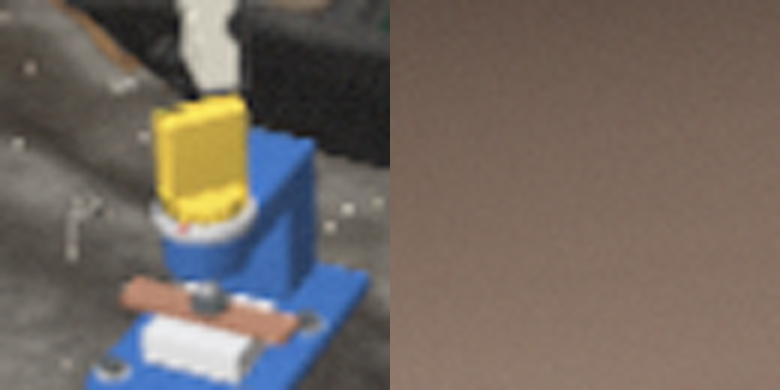

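Left: the knob is free with its bar turned further, top edge ~(172,116)–(246,98), and the red mark at (183,228). The right panel (top view) is blocked by the arm. I'll move aside and check the angle from above.

```bash
python3 -m crank '[{"dx":-0.01,"dy":-0.04,"dz":0.01,"grip":0.4,"twist":0},{"dx":-0.01,"dy":-0.08,"dz":0.02,"grip":0.4,"twist":0},{"dx":-0.01,"dy":-0.12,"dz":0.03,"grip":0.4,"twist":0},{"dx":-0.01,"dy":-0.15,"dz":0.03,"grip":0.4,"twist":0},{"dx":-0.01,"dy":-0.15,"dz":0.03,"grip":0.4,"twist":0}]'
python3 -c "
from h import *
f2=arm.grab_frame('top')
cv2.imwrite('pics/j1.png',cv2.resize(f2[153:213,177:237,::-1],None,fx=9,fy=9,interpolation=cv2.INTER_CUBIC))"
```

```text
t: 9.92
eef_pos: [0.4404, -0.2231, 0.2994]
ee_rot: [3.141, -0.001, -2.069]
force: [0.4, 0.8, -0.2]
width: 0.0615
gripper_force: 0.0
```

View pics/j1.png

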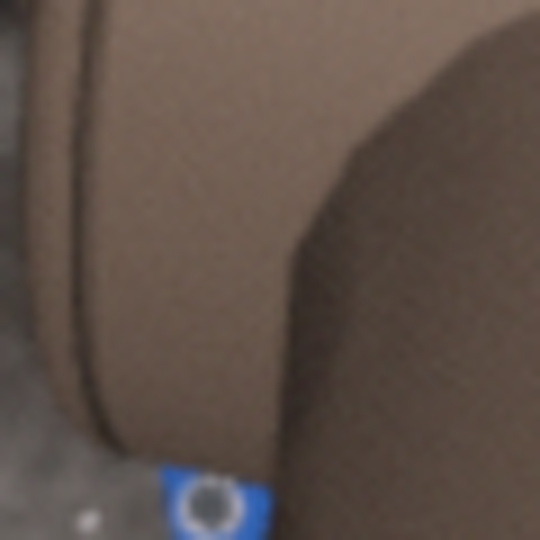

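The arm still hides it, so I'll check numerically from the scene picture: the bar's angle and how far the red mark turned.

Run:
```python
from h import *
s=lambda x,y:(190+x/6-.4,145+y/6-.4)
for a,b in(((172,116),(246,98)),((156,110),(225,94))):
    d=onz("scene",*s(*b),.142)-onz("scene",*s(*a),.142);print("bar",np.degrees(np.arctan2(d[1],d[0])).round(1),np.linalg.norm(d).round(4))
for p in((191+(578-384)/6-.4,132+310/6-.4),(185+178/5-.4,125+288/5-.4),s(183,228)):
    r=onz("scene",*p,.097)-[.547,.107,.097];print("mark",np.degrees(np.arctan2(r[1],r[0])).round(1),np.hypot(*r[:2]).round(4))
f=arm.grab_frame("scene");l,st,ce=cv2.connectedComponentsWithStats(yellow(f))[1:]
print(st[(st[:,4]>60)].tolist())
```

```text
bar -19.2 0.035
bar -20.2 0.0324
mark -135.9 0.0297
mark -152.8 0.0257
mark -151.9 0.0276
[[0, 0, 512, 384, 195814], [280, 125, 25, 6, 74], [216, 161, 15, 21, 287], [311, 197, 19, 25, 368]]
```

The collar turned about 17° (0.30 rad) and then stopped, so the screw is home. The bar turned about 59°, giving ≈ 0.7 rad of slip, or 2 clicks. The other knob has not moved. Handing in.

```bash
python3 -c "
from station import arm
print(arm.job_done())"
```

```text
the job is handed in; nothing more can be done
None
```

I tightened the copper clamp to home with about two clutch clicks (slip ≈ 0.7 rad, estimated from the scene camera), released the knob, left the rod clamp's knob unturned, and handed the job in about 10 s into the 32 s limit; no verdict was returned.

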